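# Take the length stop off the rod gauge

## Task

A long bar has to go through the cutting gauge next, so the length stop must come off: slide it along its T-track to the open end and out, lift it off, and set it down gently on its foot in the shallow grey tray. Leave the rods and the brush where they are.

Things in the scene. Friction and masses are not known exactly. Their poses are not given: they have to be found in the camera images.
- gauge: Bench-top length gauge for rods (sizes in mm), fixed to the bench, 428 long (y) x 162 x 127 high. Origin: centre of its underside, on the bench; z up, x level, away from the robot; y along the track to its OPEN end. Its bed rises towards +x at 35 degrees: the bed's outward normal here is (-0.574, 0, 0.819), uphill is (0.819, 0, 0.574).
- track_mid (a point): On the aluminium T-track rail's top surface, middle of the slot and of its length, 102 above the bench, over the gauge's origin; axes as the gauge's. Rail 60 wide, 420 long; slot 15 wide, lips 7 thick, cavity below 34 wide, 11 high. Downhill of it a grey bed 82 wide, flush with the rail, then a dark steel ledge 24 high above the bed.
- track_open_end (a point): Same line, at the rail's open end face, 210 along gauge +y from track_mid. Nothing stands beyond it at rail height. The stop is free once its origin is more than 40 past this end.
- track_closed_end (a point): Same line, at the other end of the rail (210 along gauge -y from track_mid), which a steel plate closes.
- stop: Length stop, 0.3 to 0.65 kg, clamp lever open, captive in the T-track but slides with a few newtons. Origin: centre of the underside of its aluminium saddle (56 x, 100 y, z 0 to 12), which lies on the rail's top. Its z is the bed's normal while on the rail (35 degrees from vertical), y along the track to the open end, x uphill. It stands by itself on its foot on a level floor.
- stop_grip (a point): Middle of the stop's black grip rib, 36 along the stop's z from its origin; axes as the stop's. The rib is 22 thick (x), 100 long (y), z 12 to 54 from the origin: pinch it across its 22 with the fingers along the stop's -z. On the saddle's uphill side a small flat lever (x 14 to 26, up to z 22) is only seen, nothing can hit it.
- stop_foot (a point): Centre of the underside of the stop's steel T-foot, 16.5 along -z from its origin; axes as the stop's. Foot 30 wide (x), 80 long (y), 8 thick, under a neck 11 wide; it has about 2 play sideways and 1.5 in height in the track.
- stop_arm (a point): Downhill end of the stop's steel arm, x -95, y -45, z 18 from its origin; axes as the stop's. The arm is 10 thick (y -50 to -40) and reaches from the saddle (x -28) out over the bed, z 3 to 33.
- tray: Shallow open tray of grey plastic with a dark mat, fixed to the bench, outside 170 (x) x 230 (y) x 28 high, walls 4 thick, inner floor 4 to 5 above the bench. Origin: centre of its underside. It lies left or right in front of the gauge, the offcut bin at the other place.
- offcut_bin: Blue steel bin, 170 x 230 x 60 high, full of short thick rods lying in it; fixed to the bench. Not to be used. Origin: centre of its underside.
- cut_rod: Black plastic rod, 50 diameter, 100 long, lying along the gauge in the angle of bed and ledge, on the closed-end side of the stop's arm. Origin: its centre; y along it. Leave it alone.
- white_rod: White plastic rod, 60 diameter, 110 tall, standing on the bench to the left of and beyond the open end of the gauge. Origin: centre of its underside. Leave it alone.
- bench_brush: Bench brush with a wooden handle, 190 long along its x, lying on the bench between robot and gauge. Leave it alone.
Things that resemble listed ones, but are neither listed nor needed, are in the scene too. Leave any green look-alike of the stop alone.

How it is judged:
By the outcome, as a careful person would: the job done as asked, in the order asked, and still so for the second after the job is handed in, with the robot touching nothing.
It also fails if it takes over 48 s, if anything falls off the work surface, if the arm or the gripper's body presses on something with over 40 N, if the wrist force passes 120 N, or if a joint passes its speed limit or range.

## Robot

A 6-joint arm with a two-finger parallel gripper is mounted at the origin on the work surface. World frame = base frame: x ahead of the robot, y to its left, z up, the work surface at z = 0. Lengths are in m, angles in rad, forces in N, time in s.
With the tool pointing down it reaches from about 0.35 to 0.775 m from the base axis. Payload 7.3 kg.
Tool frame: the origin (TCP) lies on the front face of the gripper's body, between the roots of the fingers; the fingertips stand 66 mm ahead of it and the grasp point (between the pads) lies 47 mm ahead of it; z points along the fingers, y is the direction in which the jaws open and shut (so a half turn about z gives the same grasp; the last joint's range is limited). The gripper opens to 92 mm and grips with 3 to 60 N. Pads are 19 mm wide; open, the fingers measure 130 mm over their backs; the gripper's body (75 mm by 190 mm) begins 47 mm behind the grasp point.
Start: joints at [-1.414, 0.342, 1.524, -0, 1.275, -0.146], TCP at [0.157, -0.501, 0.292] pointing down, gripper open.
Joint ranges: [-2.53, 2.53], [-0.77, 2.02], [0.04, 2.7], [-1, 4.14], [0.28, 2.66], [-3.11, 3.11]. Speed limits (rad/s): [2.57, 2.57, 3.14, 3.14, 3.14, 3.14].

## Interface

Orientations are given as [roll, pitch, yaw] about the fixed x, y, z axes, in that order (R = Rz(yaw) Ry(pitch) Rx(roll)).
In Python, from cell import observe, read_camera, hand_in, search_frame, tip_of gives the robot as it stands. The module is installed in compiled form; this text tells all that it offers.
- The arm moves only by the tool apply_moves, never from a script. Its argument "motion" is a list of rows, each an object with "offset": the shift along the tool's x, y, z in mm, a list of three; "rotation": the turn, a rotation vector about the tool's x, y, z in rad, a list of three. In form: [{"offset": [x, y, z], "rotation": [rx, ry, rz]}, ...]. A call has 1 to 12 rows; each row shifts and turns the pose as measured when the row begins, along the tool's axes as they then stand; what a row does not reach is not made up. A row lasts 1/12 s, in which the tool goes at most 41.7 mm and 7.16 degrees, less where a joint would pass 70% of its speed; a pose out of reach is approached as far as the arm can. A call with a gripper value outside its range is refused whole. "grip" is the closure, from 0 (fully open) to 1 (shut), set as the call begins (left out, the last holds). The fingers move at their own pace and stop on an object; "grip_force" is the grip in N (left out, the last holds). Time passes only in rows, so rows that do not move let the fingers close. It gives the time, the measured TCP pose, the force and the opening at its end, in the units of the state.
- observe(): the state, without advancing time (a new reading comes with each control period).
- read_camera(name): name is "side" or "top"; returns a dict with "img" (384x512x3 uint8, red, green, blue), "camera_matrix" (3x3 intrinsics, pixels), "D" ([k1, k2, p1, p2, k3] as OpenCV has them; the pictures are not rectified), "R" (3x3) and "t" (3): a world point X has camera coordinates R X + t. Camera axes: x right, y down, z forward; pixel columns grow to the right and rows downward; lengths in m; the calibration is good to about 2 mm. A picture is of the moment at which its call begins. There is no depth.
- hand_in(): hands the job in, once; it reports no verdict.
Trained networks look in a picture, given as the dict that the camera call returned (one of the last four; its "shot" number tells which), for a name from the list of things; names that differ only in an ending like _2 or _b are one class to them, and where a whole thing is asked for, a point or a joint stands for the part that bears it (a point fixed in the world has none). Each returns a list of dicts, best first, with "score" (0 to 1); they miss things now and then, are a little off and sometimes report something else, mostly with a low value. They report only what shows in the picture. A call takes as long as a camera call. They do not tell look-alikes from the thing itself.
- search_frame(query, picture): "location" ([x, y, z] in m, in world coordinates, good to about 4 mm: the middle of the surface that is visible of it).
- tip_of(query, picture): "location" ([x, y, z] in m, in world coordinates, good to about 4 mm: a listed point, or the origin of a listed thing).
The state is a dict: "time": time; "qpos": joint angles; "qvel": joint speeds; "joint_efforts": joint torques, N m; "tool_pos": TCP position; "tool_rot": TCP orientation; "contact_force": force on the tool from outside, world axes, zero at the start; "torque": the same for the moment, N m; "opening": finger opening in m.
Only numpy, scipy, OpenCV 4.12 (cv2) and the standard library are available. Lean on these libraries where they do the work, as an engineer would, in place of code of your own. Each camera call takes 0.05 s, during which the arm holds its last target.

## Working session

There is one attempt and no reset: what is moved stays moved. The work goes in short steps, Python scripts to look and compute and a tool call to move; the robot and the scene stay as the last step left them, time stands still between calls to the robot, and variables do not carry over. Pictures are saved under pics/ and viewed, and the job is handed in when it is done.

Besides the shell and the picture viewer there is one more tool, called in YAML: its name, and indented under it one key for each argument. apply_moves: Moves the arm, as the interface text tells. Its arguments: {"type":"object","properties":{"motion":{"type":"array"},"grip":{"type":"number"},"grip_force":{"type":"number"}},"required":["motion"]}

```bash
mkdir -p pics
cat > h.py <<'E'
import numpy as np, cv2
from cell import *
from scipy.spatial.transform import Rotation as Ro
def save(p,n,crop=None,s=1):
    im=p["img"][:,:,::-1]
    if crop: a,b,c,d=crop; im=im[b:d,a:c]
    cv2.imwrite("pics/"+n,cv2.resize(im,None,fx=s,fy=s,interpolation=cv2.INTER_CUBIC))
def proj(p,X):
    X=np.atleast_2d(np.array(X,float))
    return cv2.projectPoints(X,cv2.Rodrigues(np.array(p["R"]))[0],np.array(p["t"],float),np.array(p["camera_matrix"]),np.array(p["D"],float))[0][:,0]
E
python3 - <<'E'
from h import *
print(observe())
for c in("side","top"):
    p=read_camera(c); save(p,c+"0.png",s=1.5)
    print(c,"campos",-np.array(p["R"]).T@np.array(p["t"]))
    for q in["gauge","track_mid","track_open_end","track_closed_end","stop","stop_grip","stop_foot","stop_arm","tray","offcut_bin","cut_rod","white_rod","bench_brush"]:
        print(q,[(np.round(d["location"],3).tolist(),round(d["score"],2),proj(p,d["location"])[0].round().tolist()) for d in tip_of(q,p)])
E
```

```text
{'time': 0.0, 'qpos': array([-1.41399149e+00,  3.42715983e-01,  1.52506554e+00,  1.09153420e-05,
        1.27541346e+00, -1.46031174e-01]), 'qvel': array([ 0.00130187,  0.00164616, -0.00034844, -0.00012074, -0.00061018,
       -0.00114474]), 'joint_efforts': array([-1.48099913e-03, -4.31247139e+01, -2.44220710e+01,  7.14990450e-02,
        5.59742725e-02, -1.25500501e-04]), 'tool_pos': array([ 0.15652585, -0.50077687,  0.29153146]), 'tool_rot': array([-3.14000890e+00, -2.43484658e-04,  3.02832630e-01]), 'contact_force': array([ 0.07456034, -0.08967757, -0.22951167]), 'torque': array([ 0.07754676,  0.03455578, -0.03291576]), 'opening': 0.09206617814102892}
side campos [-0.09931827 -0.97945727  1.4418308 ]
gauge [([0.618, -0.056, 0.001], 0.66, [291.0, 205.0])]
track_mid [([0.618, -0.057, 0.098], 0.6, [293.0, 189.0])]
track_open_end [([0.425, 0.339, -0.001], 0.74, [202.0, 159.0]), ([0.585, 0.15, 0.101], 0.73, [258.0, 157.0])]
track_closed_end [([0.652, -0.266, 0.103], 0.66, [333.0, 224.0])]
stop [([0.655, -0.458, 0.018], 0.94, [362.0, 277.0]), ([0.674, 0.434, 0.017], 0.82, [243.0, 123.0
[... 1733 characters left out ...]
 0.86, [261.0, 149.0]), ([0.209, 0.289, 0.05], 0.66, [172.0, 254.0])]
stop_foot [([0.618, -0.019, 0.085], 0.9, [258.0, 145.0]), ([0.654, -0.458, 0.003], 0.64, [371.0, 143.0]), ([0.675, 0.438, -0.002], 0.6, [141.0, 131.0])]
stop_arm [([0.531, -0.08, 0.058], 0.77, [274.0, 170.0]), ([0.143, 0.369, 0.036], 0.74, [150.0, 270.0]), ([0.695, -0.36, 0.034], 0.69, [348.0, 130.0]), ([0.78, 0.432, 0.034], 0.65, [141.0, 102.0])]
tray [([0.374, -0.28, -0.003], 0.9, [323.0, 214.0])]
offcut_bin [([0.42, 0.334, 0.0], 0.7, [165.0, 197.0])]
cut_rod [([0.565, -0.223, 0.07], 0.73, [313.0, 162.0])]
white_rod [([0.69, 0.282, -0.001], 0.54, [181.0, 128.0])]
bench_brush [([0.4, 0.025, -0.001], 0.95, [245.0, 205.0])]
```

View pics/side0.png

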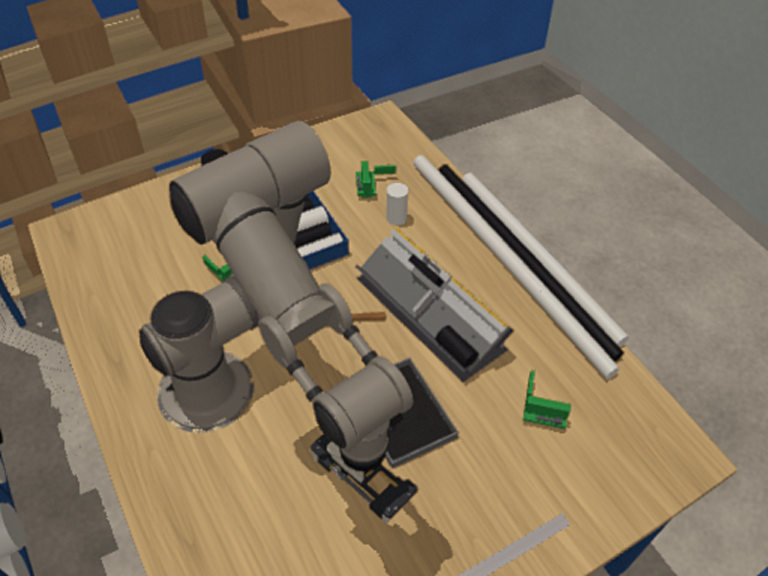

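View pics/top0.png

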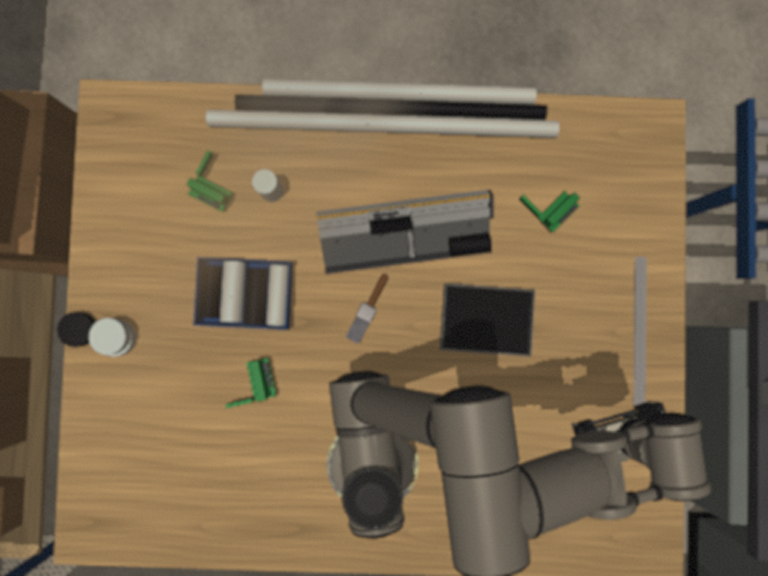

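Run:
```python
import h
from h import *
p=read_camera("top"); save(p,"top_crop.png",(190,100,350,260),4)
```

```text
(no output)
```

View pics/top_crop.png

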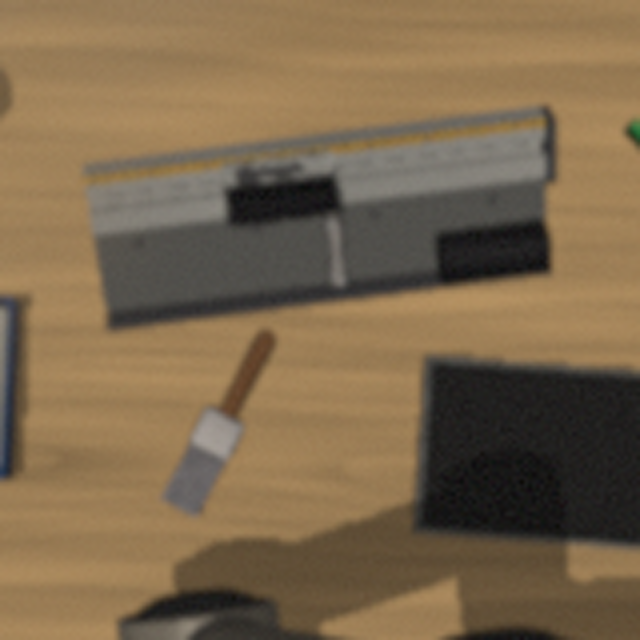

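The real stop is the one with the black rib on the gauge rail, at top (261,149) and side (284,180). The green look-alikes at top (140,129), (371,142) and (173,252) are off the gauge and get left alone. Next I'll refine the gauge pose with an overlay.

```bash
cat >> h.py <<'E'
from scipy.optimize import least_squares
def gR(yaw,tilt=True):
    R=Ro.from_euler('z',yaw).as_matrix()
    if tilt: R=R@Ro.from_euler('y',-np.radians(35)).as_matrix()
    return R   # cols: uphill, along, normal
E
python3 - <<'E'
from h import *
acc={}
for k in range(4):
  for c in("side","top"):
    p=read_camera(c)
    for q,g in dict(gauge=(.618,-.056,0),track_mid=(.62,-.056,.1),track_open_end=(.586,.149,.102),track_closed_end=(.651,-.266,.102),stop=(.612,-.025,.1),stop_grip=(.595,-.027,.131),stop_foot=(.62,-.02,.088),stop_arm=(.533,-.082,.06),tray=(.375,-.28,0)).items():
      for d in tip_of(q,p):
        if np.linalg.norm(d["location"]-np.array(g))<.03: acc.setdefault(q,[]).append(d["location"]);break
    if k==3: P=p if c=="top" else None; save(p,c+"1.png")
m={q:np.mean(v,0) for q,v in acc.items()}
for q in m: print(q,m[q].round(4),np.std(acc[q],0).round(4),len(acc[q]))
e=m["track_open_end"]-m["track_closed_end"]; yaw=np.arctan2(-e[0],e[1]); print("yaw",yaw,np.linalg.norm(e))
for c in("top","side"):
  p=read_camera(c); im=cv2.resize(p["img"][:,:,::-1],None,fx=4,fy=4,interpolation=cv2.INTER_CUBIC)
  R=gR(yaw); o=(m["track_mid"]+m["track_open_end"]+m["track_closed_end"])/3; o[2]=.102
  def L(a,b,col):
    q=proj(p,[o+R@np.array(a),o+R@np.array(b)]); q=((q+.5)*4-.5).round().astype(int); cv2.line(im,tuple(map(int,q[0])),tuple(map(int,q[1])),col,1)
  for u in(-.0300,.03,-.0075,.0075): L((u,-.21,0),(u,.21,0),(0,0,255))
  for y in(-.21,.21): L((-.03,y,0),(.03,y,0),(0,255,0))
  x,y=proj(p,o)[0]*4; x=int(x);y=int(y)
  cv2.imwrite("pics/ov_%s.png"%c,im[y-200:y+240,max(0,x-320):x+340])
print("o",o)
E
```

```text
gauge [ 0.6182 -0.056   0.0009] [0.002  0.0016 0.0017] 8
track_mid [ 0.621  -0.0571  0.1013] [0.0023 0.0011 0.0033] 8
track_open_end [0.5865 0.1469 0.1007] [0.0019 0.0018 0.0014] 7
track_closed_end [ 0.6515 -0.265   0.1035] [0.0013 0.0015 0.0016] 8
stop [ 0.6133 -0.022   0.0989] [0.0022 0.0007 0.002 ] 7
stop_grip [ 0.5942 -0.0243  0.1294] [0.0006 0.0025 0.0018] 7
stop_foot [ 0.619  -0.0212  0.0883] [0.0032 0.0018 0.0039] 8
stop_arm [ 0.5354 -0.0819  0.0613] [0.0017 0.0011 0.0011] 7
tray [ 0.3735 -0.2787 -0.0005] [0.0011 0.0019 0.0025] 8
yaw 0.15636076179217848 0.41698936624631094
o [ 0.61964702 -0.05836905  0.102     ]
```

View pics/ov_top.png

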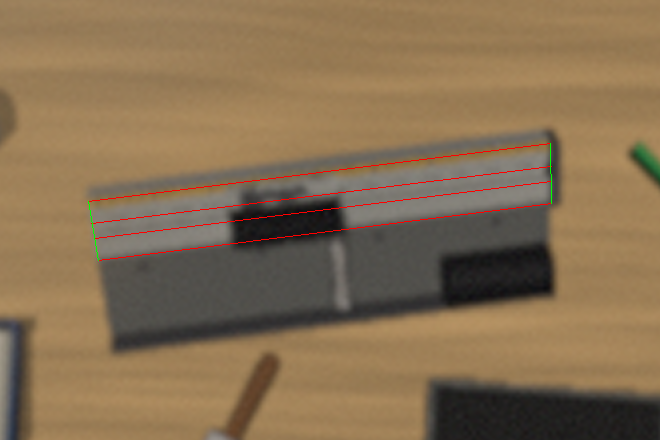

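View pics/ov_side.png

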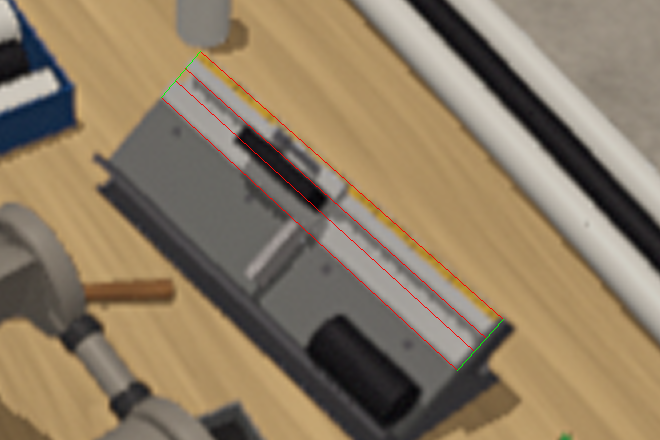

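The overlay fits the rail in both pictures: the ends and slot line up, and the yaw is 0.156. The black rib sits over the slot. I'll plan the approach as a constant-twist path.

```bash
cat >> h.py <<'E'
from scipy.linalg import logm,expm
o=np.array([.6195,-.058,.102]); YAW=.156
def T(R,p):
    M=np.eye(4); M[:3,:3]=R; M[:3,3]=p; return M
def cur():
    s=observe(); return T(Ro.from_euler('xyz',s["tool_rot"]).as_matrix(),s["tool_pos"])
def tool_on(Rs,origin,zg=.036): # tool pose gripping stop at stop pose
    Rt=np.column_stack([Rs[:,1],Rs[:,0],-Rs[:,2]])
    return T(Rt,origin+Rs[:,2]*(zg+.047))
def rows(A,B,n):
    D=np.linalg.inv(A)@B; X=np.real(logm(D))/n; S=expm(X)
    rv=Ro.from_matrix(S[:3,:3]).as_rotvec()
    print("n",n,"off mm",(S[:3,3]*1e3).round(1),"rot",rv.round(4),"|t|",np.linalg.norm(S[:3,3]).round(4),"deg",np.degrees(np.linalg.norm(rv)).round(2))
    M=A.copy(); path=[]
    for i in range(n): M=M@S; path.append(M[:3,3].round(3).tolist())
    return path
E
python3 - <<'E'
from h import *
R=gR(YAW); A=cur()
mid=None
pre=tool_on(R,o+R@[0,.0365,.1])
print("pre",pre[:3,3])
for p in rows(A,pre,24): print(p,np.hypot(p[0],p[1]).round(3))
E
```

```text
pre [ 0.5101392  -0.03825136  0.25190482]
n 24 off mm [25.9  0.6  4.1] rot [-0.0209  0.0181 -0.0573] |t| 0.0263 deg 3.65
[0.182, -0.494, 0.288] 0.526
[0.206, -0.486, 0.285] 0.528
[0.23, -0.476, 0.281] 0.529
[0.254, -0.465, 0.279] 0.53
[0.277, -0.452, 0.276] 0.53
[0.299, -0.438, 0.274] 0.53
[0.321, -0.423, 0.273] 0.531
[0.341, -0.407, 0.271] 0.531
[0.361, -0.39, 0.27] 0.531
[0.38, -0.372, 0.269] 0.532
[0.398, -0.352, 0.268] 0.531
[0.414, -0.332, 0.267] 0.531
[0.429, -0.311, 0.266] 0.53
[0.444, -0.288, 0.266] 0.529
[0.457, -0.266, 0.265] 0.529
[0.468, -0.242, 0.264] 0.527
[0.478, -0.218, 0.264] 0.525
[0.487, -0.193, 0.263] 0.524
[0.495, -0.168, 0.261] 0.523
[0.501, -0.142, 0.26] 0.521
[0.505, -0.117, 0.259] 0.518
[0.508, -0.091, 0.257] 0.516
[0.51, -0.064, 0.254] 0.514
[0.51, -0.038, 0.252] 0.511
```

apply_moves:
  motion:
    - {"offset":[26,0.6,4],"rotation":[-0.021,0.018,-0.057]}
    - {"offset":[26,0.6,4],"rotation":[-0.021,0.018,-0.057]}
    - {"offset":[26,0.6,4],"rotation":[-0.021,0.018,-0.057]}
    - {"offset":[26,0.6,4],"rotation":[-0.021,0.018,-0.057]}
    - {"offset":[26,0.6,4],"rotation":[-0.021,0.018,-0.057]}
    - {"offset":[26,0.6,4],"rotation":[-0.021,0.018,-0.057]}
    - {"offset":[26,0.6,4],"rotation":[-0.021,0.018,-0.057]}
    - {"offset":[26,0.6,4],"rotation":[-0.021,0.018,-0.057]}
    - {"offset":[26,0.6,4],"rotation":[-0.021,0.018,-0.057]}
    - {"offset":[26,0.6,4],"rotation":[-0.021,0.018,-0.057]}
    - {"offset":[26,0.6,4],"rotation":[-0.021,0.018,-0.057]}
    - {"offset":[26,0.6,4],"rotation":[-0.021,0.018,-0.057]}
  grip: 0

```text
time: 6.55
tool_pos: [0.4211, -0.3262, 0.2671]
tool_rot: [2.819, -0.11, 1.035]
contact_force: [1.1, 0.1, -0.1]
opening: 0.0916
```

Run:
```python
from h import *
R=gR(YAW); A=cur()
pre=tool_on(R,o+R@[0,.0365,.1])
for p in rows(A,pre,12): print(p)
s=observe();print(s["time"],s["tool_pos"],s["contact_force"])
```

```text
n 12 off mm [25.3  0.5  3.8] rot [-0.0199  0.0181 -0.0555] |t| 0.0256 deg 3.53
[0.436, -0.305, 0.266]
[0.449, -0.283, 0.266]
[0.461, -0.261, 0.265]
[0.472, -0.237, 0.264]
[0.481, -0.214, 0.263]
[0.49, -0.189, 0.262]
[0.496, -0.165, 0.261]
[0.502, -0.14, 0.26]
[0.506, -0.115, 0.258]
[0.509, -0.089, 0.257]
[0.51, -0.064, 0.254]
[0.51, -0.038, 0.252]
6.55 [ 0.42113171 -0.32620629  0.26708666] [ 1.07335918  0.05067368 -0.13616576]
```

apply_moves:
  motion:
    - {"offset":[25.3,0.5,3.8],"rotation":[-0.02,0.018,-0.0555]}
    - {"offset":[25.3,0.5,3.8],"rotation":[-0.02,0.018,-0.0555]}
    - {"offset":[25.3,0.5,3.8],"rotation":[-0.02,0.018,-0.0555]}
    - {"offset":[25.3,0.5,3.8],"rotation":[-0.02,0.018,-0.0555]}
    - {"offset":[25.3,0.5,3.8],"rotation":[-0.02,0.018,-0.0555]}
    - {"offset":[25.3,0.5,3.8],"rotation":[-0.02,0.018,-0.0555]}
    - {"offset":[25.3,0.5,3.8],"rotation":[-0.02,0.018,-0.0555]}
    - {"offset":[25.3,0.5,3.8],"rotation":[-0.02,0.018,-0.0555]}
    - {"offset":[25.3,0.5,3.8],"rotation":[-0.02,0.018,-0.0555]}
    - {"offset":[25.3,0.5,3.8],"rotation":[-0.02,0.018,-0.0555]}
    - {"offset":[25.3,0.5,3.8],"rotation":[-0.02,0.018,-0.0555]}
    - {"offset":[25.3,0.5,3.8],"rotation":[-0.02,0.018,-0.0555]}

```text
time: 7.55
tool_pos: [0.5111, -0.0239, 0.2526]
tool_rot: [2.514, 0.017, 1.76]
contact_force: [-0.1, 0.0, 0.1]
opening: 0.0917
```

Run:
```python
from h import *
R=gR(YAW); A=cur()
rows(A,tool_on(R,o+R@[0,.0365,0.001]),10)
p=read_camera("side"); save(p,"pre_side.png",(200,100,360,260),4)
s=observe();print(s["time"],s["contact_force"],s["qpos"].round(2))
```

```text
n 10 off mm [-1.4 -0.4  9.8] rot [ 0.0017 -0.0006  0.0037] |t| 0.0099 deg 0.24
7.6 [-2.80800767  2.83434343 -1.53858478] [-0.34  0.17  2.05  0.7   0.46 -1.1 ]
```

View pics/pre_side.png

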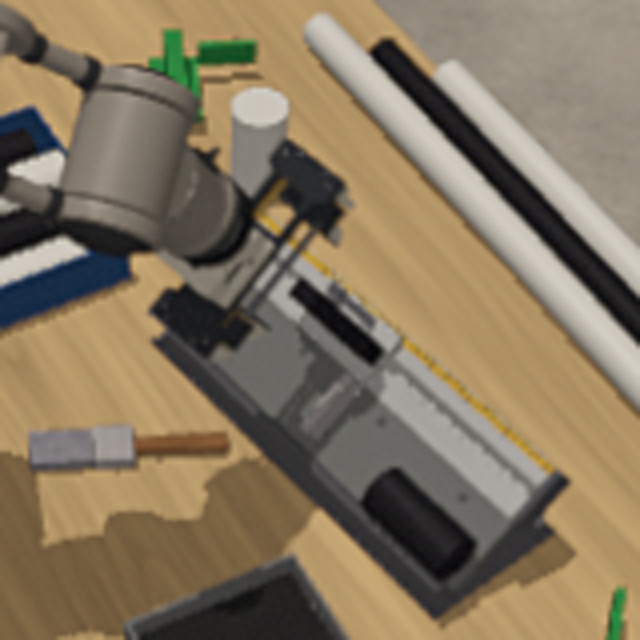

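```bash
cat >> h.py <<'E'
def fkR(q):
    return Ro.from_euler('ZYZYZ',[0]*5).as_matrix() if 0 else (Ro.from_euler('z',q[0])*Ro.from_euler('y',q[1]+q[2])*Ro.from_euler('z',q[3])*Ro.from_euler('y',q[4])*Ro.from_euler('z',q[5]+np.pi/2)).as_matrix()
E
python3 - <<'E'
from h import *
s=observe(); M=cur(); print(repr(s["qpos"]),M[:3,3])
print(fkR(s["qpos"]).round(3)); print(M[:3,:3].round(3))
E
```

```text
array([-0.33629521,  0.16650996,  2.05196378,  0.70294482,  0.45972356,
       -1.10225378]) [ 0.50931039 -0.02035908  0.25123262]
[[-0.195  0.793  0.577]
 [ 0.981  0.167  0.102]
 [-0.015  0.585 -0.811]]
[[-0.195  0.793  0.577]
 [ 0.981  0.167  0.102]
 [-0.015  0.585 -0.811]]
```

```bash
cat >> h.py <<'E'
def fkp(q,k):
    l,h,a,b,d,e=k
    R1=Ro.from_euler('z',q[0]).as_matrix(); Ry=lambda t:Ro.from_euler('y',t).as_matrix()
    return R1@(np.array([0,l,h])+Ry(q[1])@[0,0,a]+Ry(q[1]+q[2])@[e,0,b])+d*fkR(q)[:,2]
E
python3 - <<'E'
from h import *
q0=np.array([-1.41399149e+00,3.42715983e-01,1.52506554e+00,1.09e-05,1.27541346e+00,-1.46031174e-01]);p0=np.array([0.15652585,-0.50077687,0.29153146])
s=observe(); 
def f(k): return np.r_[fkp(q0,k)-p0,fkp(s["qpos"],k)-s["tool_pos"],(k[5])*.01]
for h in(.15,.3,.4):
  r=least_squares(f,[.07,h,.4,.4,.2,0]); print(r.x.round(4),r.cost**.5)
  J=r.jac; print(np.linalg.svd(J)[1].round(4))
E
```

```text
[0.0764 0.2213 0.5069 0.3792 0.2523 0.0459] 0.0003266580520263963
[2.7336 1.5038 1.4169 0.4763 0.1757 0.0271]
[0.0764 0.2213 0.5069 0.3792 0.2523 0.0459] 0.0003266580520265202
[2.7336 1.5038 1.4169 0.4763 0.1757 0.0271]
[0.0764 0.2213 0.5069 0.3792 0.2523 0.0459] 0.0003266580520263631
[2.7336 1.5038 1.4169 0.4763 0.1757 0.0271]
```

```bash
cat >> h.py <<'E'
K=np.array([.0764,.2213,.5069,.3792,.2523,.0459])
def ik(M,q0):
    f=lambda q:np.r_[(fkp(q,K)-M[:3,3])*5,Ro.from_matrix(fkR(q).T@M[:3,:3]).as_rotvec()]
    r=least_squares(f,q0); return r.x,r.cost
E
python3 - <<'E'
from h import *
R=gR(YAW); q=observe()["qpos"]
for tilt in(0,.1,-.1):
  print("tilt",tilt); q=observe()["qpos"]
  for hh in [(.0365,.1),(.0365,.0)]+[(y,0) for y in(.1,.15,.2,.25,.28)]+[(.28,.1)]:
    M=tool_on(R,o+R@[0,hh[0],hh[1]])
    # rotate tool about gauge along-axis at grasp point by tilt
    G=o+R@[0,hh[0],hh[1]+.036]; Rr=Ro.from_rotvec(R[:,1]*tilt).as_matrix()
    M2=T(Rr@M[:3,:3],G+Rr@(M[:3,3]-G))
    q,c=ik(M2,q); print(hh,q.round(2),c.round(6))
E
```

```text
tilt 0
(0.0365, 0.1) [-0.37  0.17  2.04  0.67  0.48 -1.06] 0.0
(0.0365, 0.0) [-0.3   0.4   2.    0.97  0.31 -1.33] 0.0
(0.1, 0) [-0.16  0.38  2.03  0.92  0.22 -1.17] 0.0
(0.15, 0) [-0.04  0.38  2.04  0.76  0.16 -0.92] 0.0
(0.2, 0) [ 0.08  0.38  2.04  0.36  0.12 -0.41] 0.0
(0.25, 0) [ 0.2   0.4   2.01 -0.22  0.13  0.26] 0.0
(0.28, 0) [ 0.28  0.41  1.99 -0.47  0.15  0.57] 0.0
(0.28, 0.1) [ 0.29  0.18  2.03 -0.24  0.34  0.34] 0.0
tilt 0.1
(0.0365, 0.1) [-0.34  0.19  1.96  0.44  0.58 -0.81] 0.0
(0.0365, 0.0) [-0.28  0.41  1.92  0.56  0.4  -0.9 ] 0.0
(0.1, 0) [-0.14  0.39  1.95  0.45  0.34 -0.69] 0.0
(0.15, 0) [-0.03  0.39  1.96  0.3   0.3  -0.45] 0.0
(0.2, 0) [ 0.09  0.39  1.95  0.12  0.29 -0.17] 0.0
(0.25, 0) [ 0.2   0.4   1.93 -0.08  0.3   0.11] 0.0
(0.28, 0) [ 0.27  0.41  1.91 -0.18  0.31  0.27] 0.0
(0.28, 0.1) [ 0.29  0.19  1.95 -0.13  0.49  0.23] 0.0
tilt -0.1
(0.0365, 0.1) [-0.41  0.16  2.11  1.01  0.42 -1.41] 0.0
(0.0365, 0.0) [-0.33  0.41  2.07  1.55  0.31 -1.93] 0.0
(0.1, 0) [-0.18  0.39  2.11  1.76  0.22 -2.02] 0.0
(0.15, 0) [-0.05  0.39  2.12  2.01  0.15 -2.18] 0.0
(0.2, 0) [ 0.08  0.39  2.11  2.52  0.09 -2.58] 0.0
(0.25, 0) [ 0.21  0.4   2.09  3.66  0.07 -3.62] 0.0
(0.28, 0) [ 0.28  0.41  2.07  4.21  0.09 -4.11] 0.0
(0.28, 0.1) [ 0.3   0.17  2.11  5.74  0.19 -5.63] 0.0
```

The last stretch of the slide would take joint 5 below its 0.28 limit with the tool square to the rib. I'll check leaning the tool within the rib's plane, which keeps the pads flat.

```bash
cat >> h.py <<'E'
def tool_th(Rs,origin,th,zg=.037,yg=0.):
    z=-Rs[:,2]*np.cos(th)+Rs[:,1]*np.sin(th); y=Rs[:,0]; x=np.cross(y,z)
    return T(np.column_stack([x,y,z]),origin+Rs[:,2]*zg+Rs[:,1]*yg-.047*z)
E
python3 - <<'E'
from h import *
R=gR(YAW)
for th in(.4,.5,.6):
  print("th",th); q=observe()["qpos"]
  for hh in [(.0365,.1),(.0365,.0),(.15,0),(.22,0),(.28,0),(.28,.1)]:
    q,c=ik(tool_th(R,o+R@[0,*hh],th),q); print(hh,q.round(2),round(c,6))
  for yw in(-.3,0,.3):
    qq=q
    for z in(.2,.021):
      Rs=gR(yw,False); qq,c=ik(tool_th(Rs,np.array([.3735,-.279,z])+Rs@[.033,0,0],th),qq); print(" tray",yw,z,qq.round(2),round(c,6))
E
```

```text
th 0.4
(0.0365, 0.1) [-0.59  0.31  1.91  0.88  0.98 -1.41] 0.0
(0.0365, 0.0) [-0.51  0.51  1.86  1.01  0.84 -1.53] 0.0
(0.15, 0) [-0.29  0.46  1.98  1.16  0.69 -1.51] 0.0
(0.22, 0) [-0.14  0.44  2.02  1.25  0.59 -1.48] 0.0
(0.28, 0) [-0.    0.43  2.02  1.32  0.5  -1.43] 0.0
(0.28, 0.1) [-0.03  0.19  2.08  1.03  0.59 -1.11] 0.0
 tray -0.3 0.2 [-0.96  0.41  1.52  0.31  1.48 -0.73] 0.0
 tray -0.3 0.021 [-0.96  0.63  1.71  0.35  1.08 -0.88] 0.0
 tray 0 0.2 [-0.91  0.44  1.46  0.24  1.56 -0.95] 0.0
 tray 0 0.021 [-0.91  0.66  1.64  0.26  1.17 -1.05] 0.0
 tray 0.3 0.2 [-0.85  0.47  1.41  0.16  1.62 -1.17] 0.0
 tray 0.3 0.021 [-0.85  0.68  1.6   0.17  1.23 -1.23] 0.0
th 0.5
(0.0365, 0.1) [-0.62  0.35  1.87  0.9   1.1  -1.44] 0.0
(0.0365, 0.0) [-0.54  0.56  1.82  1.    0.96 -1.54] 0.0
(0.15, 0) [-0.34  0.49  1.95  1.15  0.81 -1.54] 0.0
(0.22, 0) [-0.2   0.47  2.    1.25  0.72 -1.52] 0.0
(0.28, 0) [-0.06  0.46  2.01  1.34  0.63 -1.5 ] 0.0
(0.28, 0.1) [-0.1   0.23  2.07  1.11  0.72 -1.24] 0.0
 tray -0.3 0.2 [-1.    0.44  1.5   0.37  1.54 -0.78] 0.0
 tray -0.3 0.021 [-1.    0.67  1.67  0.41  1.
[... 206 characters left out ...]
73  1.54  0.2   1.34 -1.25] 0.0
th 0.6
(0.0365, 0.1) [-0.65  0.41  1.83  0.9   1.21 -1.47] 0.0
(0.0365, 0.0) [-0.57  0.6   1.77  0.99  1.08 -1.55] 0.0
(0.15, 0) [-0.38  0.54  1.91  1.13  0.93 -1.56] 0.0
(0.22, 0) [-0.24  0.51  1.97  1.24  0.84 -1.56] 0.0
(0.28, 0) [-0.11  0.5   1.99  1.33  0.76 -1.55] 0.0
(0.28, 0.1) [-0.15  0.27  2.06  1.16  0.84 -1.34] 0.0
 tray -0.3 0.2 [-1.04  0.48  1.48  0.43  1.61 -0.82] 0.0
 tray -0.3 0.021 [-1.04  0.71  1.64  0.46  1.25 -0.98] 0.0
 tray 0 0.2 [-0.96  0.54  1.38  0.33  1.72 -0.99] 0.0
 tray 0 0.021 [-0.96  0.75  1.54  0.34  1.37 -1.12] 0.0
 tray 0.3 0.2 [-0.88  0.58  1.31  0.22  1.81 -1.19] 0.0
 tray 0.3 0.021 [-0.88  0.78  1.47  0.22  1.45 -1.27] 0.0
```

Run:
```python
from h import *
R=gR(YAW); A=cur()
G=tool_th(R,o+R@[0,.0365,0],.4)
P=G.copy(); P[:3,3]-=.07*G[:3,2]
print(rows(A,P,6)); 
rows(P,G,5)
```

```text
n 6 off mm [-11.5  -0.5   4.2] rot [0.0011 0.0648 0.0073] |t| 0.0123 deg 3.74
[[0.514, -0.031, 0.248], [0.518, -0.042, 0.243], [0.523, -0.052, 0.239], [0.528, -0.062, 0.233], [0.533, -0.071, 0.227], [0.539, -0.08, 0.221]]
n 5 off mm [ 0. -0. 14.] rot [ 0. -0.  0.] |t| 0.014 deg 0.0
```

apply_moves:
  motion:
    - {"offset":[-11.5,-0.5,4.2],"rotation":[0.001,0.065,0.007]}
    - {"offset":[-11.5,-0.5,4.2],"rotation":[0.001,0.065,0.007]}
    - {"offset":[-11.5,-0.5,4.2],"rotation":[0.001,0.065,0.007]}
    - {"offset":[-11.5,-0.5,4.2],"rotation":[0.001,0.065,0.007]}
    - {"offset":[-11.5,-0.5,4.2],"rotation":[0.001,0.065,0.007]}
    - {"offset":[-11.5,-0.5,4.2],"rotation":[0.001,0.065,0.007]}
    - {"offset":[0,0,0],"rotation":[0,0,0]}

```text
time: 8.18
tool_pos: [0.54, -0.0763, 0.2214]
tool_rot: [2.481, -0.336, 1.991]
contact_force: [-0.7, -0.8, 0.4]
opening: 0.0918
```

Run:
```python
from h import *
R=gR(YAW); A=cur()
G=tool_th(R,o+R@[0,.0365,0],.4)
print(rows(A,G,6)); s=observe(); print(s["time"],s["qpos"].round(2),s["contact_force"])
p=read_camera("top"); save(p,"pre_top.png",(190,90,350,250),4)
```

```text
n 6 off mm [-0.6 -0.3 11.4] rot [ 0.0003 -0.0041  0.0021] |t| 0.0114 deg 0.26
[[0.545, -0.071, 0.213], [0.55, -0.066, 0.204], [0.556, -0.062, 0.195], [0.561, -0.057, 0.186], [0.566, -0.052, 0.177], [0.571, -0.047, 0.168]]
8.1833 [-0.6   0.41  1.85  0.91  0.99 -1.47] [-0.67369363 -0.75732652  0.43652491]
```

View pics/pre_top.png

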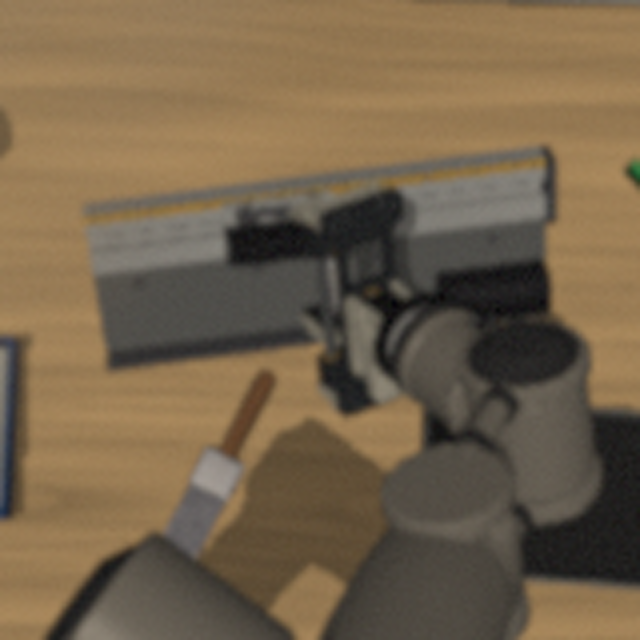

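The open jaws stand above the black rib, with the rib's closed end at (325,245) between the fingers. Nothing is being touched, so I'll descend.

apply_moves:
  motion:
    - {"offset":[-0.6,-0.3,11.4],"rotation":[0,-0.004,0.002]}
    - {"offset":[-0.6,-0.3,11.4],"rotation":[0,-0.004,0.002]}
    - {"offset":[-0.6,-0.3,11.4],"rotation":[0,-0.004,0.002]}
    - {"offset":[-0.6,-0.3,11.4],"rotation":[0,-0.004,0.002]}
    - {"offset":[-0.6,-0.3,11.4],"rotation":[0,-0.004,0.002]}
    - {"offset":[-0.6,-0.3,10],"rotation":[0,-0.004,0.002]}
    - {"offset":[0,0,0],"rotation":[0,0,0]}

```text
time: 8.82
tool_pos: [0.5693, -0.0424, 0.1705]
tool_rot: [2.492, -0.311, 1.96]
contact_force: [-1.1, 0.2, -0.7]
opening: 0.0921
```

Run:
```python
from h import *
R=gR(YAW); A=cur()
G=tool_th(R,o+R@[0,.0365,0],.4)
rows(A,G,1); s=observe(); print(s["time"],s["qpos"].round(2),s["contact_force"],s["torque"])
p=read_camera("side"); save(p,"g_side.png",(220,110,340,230),5)
```

```text
n 1 off mm [-5.7 -0.6  0.8] rot [0.0015 0.0135 0.0046] |t| 0.0058 deg 0.82
8.8167 [-0.5   0.5   1.88  1.02  0.82 -1.52] [-1.11496501  0.20491407 -0.69432558] [-0.27167335  0.17123484 -0.00398015]
```

View pics/g_side.png

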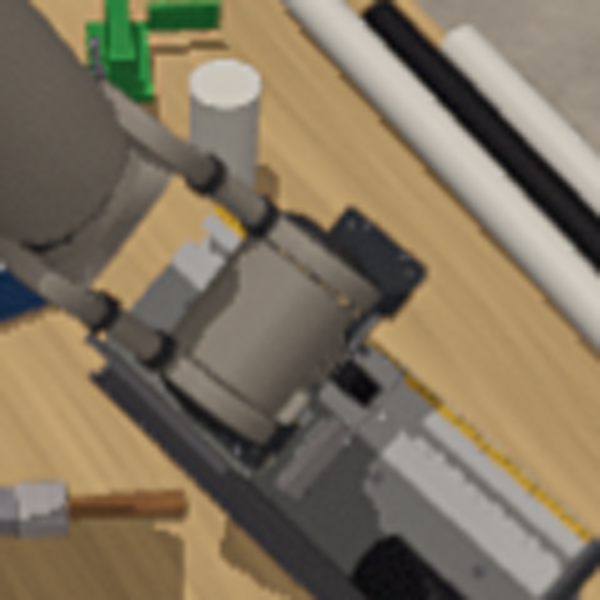

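The rib's end shows at (355,375), between the fingers, and the force is near zero. I'll make the small correction and close.

apply_moves:
  motion:
    - {"offset":[-5.5,-0.5,0.5],"rotation":[0.0015,0.0135,0.0045]}
    - {"offset":[0,0,0],"rotation":[0,0,0]}
    - {"offset":[0,0,0],"rotation":[0,0,0]}
    - {"offset":[0,0,0],"rotation":[0,0,0]}
    - {"offset":[0,0,0],"rotation":[0,0,0]}
    - {"offset":[0,0,0],"rotation":[0,0,0]}
    - {"offset":[0,0,0],"rotation":[0,0,0]}
    - {"offset":[0,0,0],"rotation":[0,0,0]}
  grip: 1
  grip_force: 40

```text
time: 9.53
tool_pos: [0.5711, -0.0491, 0.1714]
tool_rot: [2.488, -0.322, 1.965]
contact_force: [0.6, 0.6, 0.6]
opening: 0.043
```

Run:
```python
from h import *
R=gR(YAW); A=cur()
G=tool_th(R,o+R@[0,.0365,0],.4)
rows(A,G,1); s=observe(); print(s["time"],s["opening"],s["qpos"].round(2),s["contact_force"],R.T@s["contact_force"],s["torque"])
print("gauge y in tool",A[:3,:3].T@R[:,1])
```

```text
n 1 off mm [ 0.6 -1.8  3.6] rot [0.003  0.0021 0.002 ] |t| 0.0041 deg 0.24
9.5333 0.04297633619609659 [-0.51  0.51  1.86  1.01  0.85 -1.52] [0.63741267 0.62417286 0.58700749] [0.93192956 0.51755977 0.06405972] [-0.29796873  0.19031367  0.00208005]
gauge y in tool [9.21869884e-01 6.73392048e-04 3.87498986e-01]
```

apply_moves:
  motion:
    - {"offset":[0.5,-1.5,3],"rotation":[0.003,0.002,0.002]}
    - {"offset":[0,0,0],"rotation":[0,0,0]}
    - {"offset":[0,0,0],"rotation":[0,0,0]}
    - {"offset":[0,0,0],"rotation":[0,0,0]}
    - {"offset":[0,0,0],"rotation":[0,0,0]}
    - {"offset":[0,0,0],"rotation":[0,0,0]}
    - {"offset":[0,0,0],"rotation":[0,0,0]}

```text
time: 10.12
tool_pos: [0.5703, -0.0472, 0.1676]
tool_rot: [2.493, -0.325, 1.965]
contact_force: [-1.9, -0.0, 0.7]
opening: 0.022
```

```bash
cat > st.py <<'E'
from h import *
R=gR(YAW); A=cur(); s=observe()
e=R.T@(A[:3,3]+.047*A[:3,2]-o); Q=A[:3,:3].T@R
print("t",s["time"],"open",s["opening"],"grip in gauge mm",(e*1e3).round(1),"F gauge",(R.T@s["contact_force"]).round(1),"M",s["torque"].round(2),"q",s["qpos"].round(2))
print("uphill/y/n in tool\n",Q.round(3));
E
python3 st.py
```

```text
t 10.1167 open 0.02204157766646952 grip in gauge mm [-0.8 36.6 37.4] F gauge [-1.1  0.3  1.7] M [-0.37  0.18  0.03] q [-0.51  0.51  1.86  1.01  0.84 -1.52]
uphill/y/n in tool
 [[ 0.     0.921  0.39 ]
 [ 1.     0.001 -0.002]
 [-0.002  0.39  -0.921]]
```

Gripped at 22 mm with low forces. I'll try a short slide first.

apply_moves:
  motion:
    - {"offset":[4.6,0,2],"rotation":[0,0,0]}
    - {"offset":[9.2,0,3.9],"rotation":[0,0,0]}
    - {"offset":[9.2,0,3.9],"rotation":[0,0,0]}
    - {"offset":[9.2,0,3.9],"rotation":[0,0,0]}
    - {"offset":[9.2,0,3.9],"rotation":[0,0,0]}

```text
time: 10.53
tool_pos: [0.5649, -0.0087, 0.1691]
tool_rot: [2.492, -0.315, 1.955]
contact_force: [-4.5, -6.3, 4.5]
opening: 0.0221
```

```bash
python3 st.py
```

```text
t 10.5333 open 0.022119035890270266 grip in gauge mm [ 0.7 74.9 37.9] F gauge [-1.9 -5.5  6.8] M [-0.57  0.63  0.04] q [-0.44  0.48  1.92  1.06  0.77 -1.52]
uphill/y/n in tool
 [[ 0.001  0.926  0.377]
 [ 1.    -0.002  0.002]
 [ 0.003  0.377 -0.926]]
```

apply_moves:
  motion:
    - {"offset":[9.3,-0.1,3.6],"rotation":[0,0.003,0.0005]}
    - {"offset":[9.3,-0.1,3.6],"rotation":[0,0.003,0.0005]}
    - {"offset":[9.3,-0.1,3.6],"rotation":[0,0.003,0.0005]}
    - {"offset":[9.3,-0.1,3.6],"rotation":[0,0.003,0.0005]}
    - {"offset":[9.3,-0.1,3.6],"rotation":[0,0.003,0.0005]}
    - {"offset":[9.3,-0.1,3.6],"rotation":[0,0.003,0.0005]}

```text
time: 11.03
tool_pos: [0.5528, 0.0545, 0.1683]
tool_rot: [2.493, -0.332, 1.963]
contact_force: [1.5, 0.2, -3.0]
opening: 0.0218
```

```bash
python3 st.py
```

```text
t 11.0333 open 0.02176530124397977 grip in gauge mm [ -1.7 140.   38.8] F gauge [-0.5 -0.1 -3.3] M [-0.66  0.17 -0.14] q [-0.32  0.46  1.98  1.14  0.71 -1.51]
uphill/y/n in tool
 [[ 0.006  0.919  0.394]
 [ 1.    -0.006 -0.003]
 [-0.     0.394 -0.919]]
```

apply_moves:
  motion:
    - {"offset":[9.2,0.1,4.0],"rotation":[0,0,-0.001]}
    - {"offset":[9.2,0.1,4.0],"rotation":[0,0,-0.001]}
    - {"offset":[9.2,0.1,4.0],"rotation":[0,0,-0.001]}
    - {"offset":[9.2,0.1,4.0],"rotation":[0,0,-0.001]}
    - {"offset":[9.2,0.1,4.0],"rotation":[0,0,-0.001]}
    - {"offset":[9.2,0.1,4.0],"rotation":[0,0,-0.001]}

```text
time: 11.53
tool_pos: [0.5423, 0.1214, 0.1679]
tool_rot: [2.492, -0.33, 1.969]
contact_force: [0.2, -0.3, -4.0]
opening: 0.022
```

```bash
python3 st.py
```

```text
t 11.5333 open 0.022013171822154082 grip in gauge mm [ -1.9 207.8  38.6] F gauge [-2.2 -0.4 -3.4] M [-0.58  0.49 -0.04] q [-0.18  0.44  2.02  1.23  0.62 -1.48]
uphill/y/n in tool
 [[ 0.     0.918  0.396]
 [ 1.     0.001 -0.002]
 [-0.002  0.396 -0.918]]
```

apply_moves:
  motion:
    - {"offset":[9.2,0.1,4.0],"rotation":[0,0,0]}
    - {"offset":[9.2,0.1,4.0],"rotation":[0,0,0]}
    - {"offset":[9.2,0.1,4.0],"rotation":[0,0,0]}
    - {"offset":[9.2,0.1,4.0],"rotation":[0,0,0]}
    - {"offset":[9.2,0.1,4.0],"rotation":[0,0,0]}
    - {"offset":[9.2,0.1,4.0],"rotation":[0,0,0]}
    - {"offset":[0,0,0],"rotation":[0,0,0]}

```text
time: 12.12
tool_pos: [0.5302, 0.1903, 0.1678]
tool_rot: [2.494, -0.332, 1.972]
contact_force: [-0.3, 0.6, -3.8]
opening: 0.0218
```

```bash
python3 st.py
python3 - <<'E'
from h import *
p=read_camera("side"); save(p,"out_side.png",(190,80,350,240),4)
p=read_camera("top"); save(p,"out_top.png",(130,80,290,240),4)
E
```

```text
t 12.1167 open 0.021830620289813554 grip in gauge mm [ -3.1 277.8  39.3] F gauge [-2.4  0.6 -3. ] M [-0.65  0.49  0.02] q [-0.01  0.43  2.03  1.31  0.52 -1.44]
uphill/y/n in tool
 [[-0.001  0.917  0.399]
 [ 1.     0.003 -0.004]
 [-0.004  0.399 -0.917]]
```

View pics/out_side.png

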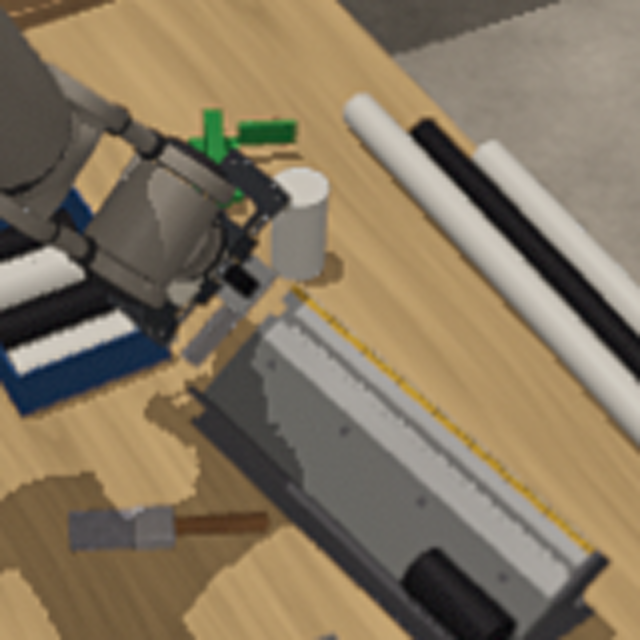

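View pics/out_top.png

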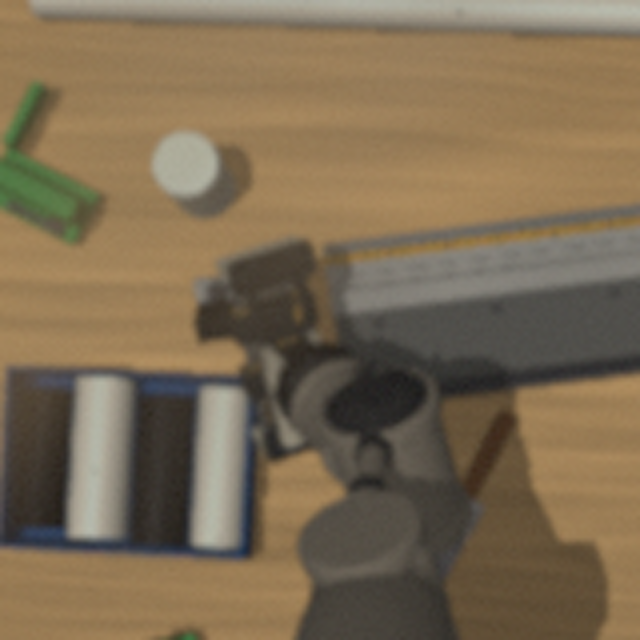

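The stop is clear of the rail: there is a gap at side (275,310) and about 4 N of weight is carried. Next is lifting straight up.

Run:
```python
from h import *
A=cur(); B=A.copy(); B[2,3]+=.13
R=gR(YAW); print(rows(A,B,6))
Rs=gR(0,False); C=tool_th(Rs,np.array([.4065,-.279,.16]),.405,.0375)
rr=rows(B,C,24)
print(rr[::3])
# ik along
D=logm(np.linalg.inv(B)@C).real; q=observe()["qpos"]
for k in range(0,25,4): q,c=ik(B@expm(D*k/24),q); print(q.round(2),round(c,6), )
```

```text
n 6 off mm [  7.   12.4 -16.3] rot [0. 0. 0.] |t| 0.0217 deg 0.0
[[0.531, 0.189, 0.189], [0.531, 0.189, 0.211], [0.531, 0.189, 0.233], [0.531, 0.189, 0.254], [0.531, 0.189, 0.276], [0.531, 0.189, 0.298]]
n 24 off mm [-18.2  -7.3  -7.9] rot [ 0.0207 -0.0021  0.0159] |t| 0.0211 deg 1.5
[[0.528, 0.168, 0.294], [0.518, 0.107, 0.282], [0.506, 0.045, 0.271], [0.493, -0.016, 0.262], [0.477, -0.077, 0.254], [0.46, -0.137, 0.248], [0.441, -0.198, 0.244], [0.421, -0.258, 0.241]]
[-0.02  0.22  1.88  0.84  0.7  -0.87] 0.0
[-0.2   0.22  1.89  0.77  0.86 -0.91] 0.0
[-0.38  0.24  1.87  0.68  1.   -0.94] 0.0
[-0.54  0.28  1.82  0.57  1.13 -0.96] 0.0
[-0.68  0.34  1.74  0.46  1.24 -0.97] 0.0
[-0.8   0.41  1.64  0.35  1.36 -0.97] 0.0
[-0.91  0.48  1.51  0.25  1.48 -0.97] 0.0
```

apply_moves:
  motion:
    - {"offset":[3.5,6,-8],"rotation":[0,0,0]}
    - {"offset":[7,12.4,-16.3],"rotation":[0,0,0]}
    - {"offset":[7,12.4,-16.3],"rotation":[0,0,0]}
    - {"offset":[7,12.4,-16.3],"rotation":[0,0,0]}
    - {"offset":[7,12.4,-16.3],"rotation":[0,0,0]}
    - {"offset":[7,12.4,-16.3],"rotation":[0,0,0]}
    - {"offset":[3.5,6,-8],"rotation":[0,0,0]}
    - {"offset":[0,0,0],"rotation":[0,0,0]}
  grip_force: 50

```text
time: 12.88
tool_pos: [0.5305, 0.1845, 0.3002]
tool_rot: [2.503, -0.331, 1.962]
contact_force: [-0.1, -0.2, -4.9]
opening: 0.0215
```

```bash
python3 st.py
python3 - <<'E'
from h import *
A=cur(); 
Rs=gR(0,False); C=tool_th(Rs,np.array([.4065,-.279,.16]),.405,.0375)
rr=rows(A,C,24); print(rr[::4])
E
```

```text
t 12.8833 open 0.02151452364297101 grip in gauge mm [ 72.  271.8 147.9] F gauge [-2.9 -0.2 -3.9] M [-0.56  0.49  0.04] q [-0.02  0.21  1.87  0.82  0.72 -0.85]
uphill/y/n in tool
 [[ 0.006  0.92   0.393]
 [ 1.    -0.002 -0.012]
 [-0.011  0.393 -0.92 ]]
n 24 off mm [-18.1  -7.3  -7.6] rot [ 0.0204 -0.0019  0.0155] |t| 0.021 deg 1.47
[[0.528, 0.164, 0.296], [0.514, 0.083, 0.28], [0.497, 0.002, 0.267], [0.477, -0.079, 0.256], [0.453, -0.159, 0.248], [0.427, -0.238, 0.242]]
```

apply_moves:
  motion:
    - {"offset":[-18,-7.3,-7.6],"rotation":[0.02,-0.002,0.0155]}
    - {"offset":[-18,-7.3,-7.6],"rotation":[0.02,-0.002,0.0155]}
    - {"offset":[-18,-7.3,-7.6],"rotation":[0.02,-0.002,0.0155]}
    - {"offset":[-18,-7.3,-7.6],"rotation":[0.02,-0.002,0.0155]}
    - {"offset":[-18,-7.3,-7.6],"rotation":[0.02,-0.002,0.0155]}
    - {"offset":[-18,-7.3,-7.6],"rotation":[0.02,-0.002,0.0155]}
    - {"offset":[-18,-7.3,-7.6],"rotation":[0.02,-0.002,0.0155]}
    - {"offset":[-18,-7.3,-7.6],"rotation":[0.02,-0.002,0.0155]}
    - {"offset":[-18,-7.3,-7.6],"rotation":[0.02,-0.002,0.0155]}
    - {"offset":[-18,-7.3,-7.6],"rotation":[0.02,-0.002,0.0155]}
    - {"offset":[-18,-7.3,-7.6],"rotation":[0.02,-0.002,0.0155]}
    - {"offset":[-18,-7.3,-7.6],"rotation":[0.02,-0.002,0.0155]}

```text
time: 13.88
tool_pos: [0.4741, -0.0678, 0.2484]
tool_rot: [2.832, -0.407, 1.766]
contact_force: [0.1, -1.1, -4.0]
opening: 0.0216
```

Run:
```python
from h import *
A=cur(); s=observe(); print(s["opening"],s["contact_force"])
Rs=gR(0,False); C=tool_th(Rs,np.array([.4065,-.279,.16]),.405,.0375)
rr=rows(A,C,11); print(rr[::4])
```

```text
0.021562723892990385 [ 0.11554836 -1.09502216 -4.00218128]
n 11 off mm [-18.7  -7.   -8.7] rot [ 0.0211 -0.0027  0.0161] |t| 0.0218 deg 1.53
[[0.469, -0.089, 0.247], [0.446, -0.173, 0.242], [0.42, -0.256, 0.24]]
```

apply_moves:
  motion:
    - {"offset":[-18.7,-7,-8.7],"rotation":[0.021,-0.003,0.016]}
    - {"offset":[-18.7,-7,-8.7],"rotation":[0.021,-0.003,0.016]}
    - {"offset":[-18.7,-7,-8.7],"rotation":[0.021,-0.003,0.016]}
    - {"offset":[-18.7,-7,-8.7],"rotation":[0.021,-0.003,0.016]}
    - {"offset":[-18.7,-7,-8.7],"rotation":[0.021,-0.003,0.016]}
    - {"offset":[-18.7,-7,-8.7],"rotation":[0.021,-0.003,0.016]}
    - {"offset":[-18.7,-7,-8.7],"rotation":[0.021,-0.003,0.016]}
    - {"offset":[-18.7,-7,-8.7],"rotation":[0.021,-0.003,0.016]}
    - {"offset":[-18.7,-7,-8.7],"rotation":[0.021,-0.003,0.016]}
    - {"offset":[-18.7,-7,-8.7],"rotation":[0.021,-0.003,0.016]}
    - {"offset":[0,0,0],"rotation":[0,0,0]}

```text
time: 14.8
tool_pos: [0.4056, -0.2927, 0.2291]
tool_rot: [3.126, -0.414, 1.572]
contact_force: [0.4, -0.0, -4.5]
opening: 0.0213
```

```bash
cat > tr.py <<'E'
import sys
from h import *
A=cur(); s=observe(); print(s["time"],s["opening"],s["contact_force"],s["torque"])
z=float(sys.argv[1]); n=int(sys.argv[2])
Rs=gR(0,False); C=tool_th(Rs,np.array([.4065,-.279,z]),.405,.0375)
rr=rows(A,C,n); print(rr[-1]); print("world z in tool",A[2,:3].round(3))
# assumed stop pose
x=A[:3,1]; th=.405; zz=A[:3,2]; y0=A[:3,0]*np.cos(th)+zz*np.sin(th); n_=-(zz*np.cos(th)-A[:3,0]*np.sin(th))
print("stop origin",(A[:3,3]+.047*zz-.0375*n_).round(4),"stop z",n_.round(3))
SP=np.column_stack([x,y0,n_]); SO=A[:3,3]+.047*zz-.0375*n_
def overlay(cam,name,crop,sc):
    p=read_camera(cam); im=cv2.resize(p["img"][:,:,::-1],None,fx=sc,fy=sc,interpolation=cv2.INTER_CUBIC)
    def box(a,b,col):
        P=np.array([[X,Y,Z] for X in(a[0],b[0]) for Y in(a[1],b[1]) for Z in(a[2],b[2])])/1e3
        q=((proj(p,SO+P@SP.T)+.5)*sc-.5).round().astype(int)
        for i,j in[(0,1),(0,2),(0,4),(1,3),(1,5),(2,3),(2,6),(3,7),(4,5),(4,6),(5,7),(6,7)]: cv2.line(im,tuple(map(int,q[i])),tuple(map(int,q[j])),col,1)
    box((-28,-50,0),(28,50,12),(0,0,255)); box((-95,-50,3),(-28,-40,33),(0,255,0)); box((-15,-40,-16.5),(15,40,-8.5),(255,0,255))
    cv2.imwrite("pics/"+name,im[crop[1]*sc:crop[3]*sc,crop[0]*sc:crop[2]*sc])
if len(sys.argv)>3:
    overlay("side",sys.argv[3]+"_s.png",(200,190,340,320),5); overlay("top",sys.argv[3]+"_t.png",(260,150,400,270),5)
E
python3 tr.py .16 1 hov
```

```text
14.8 0.021349003170008436 [ 0.40953823 -0.02232979 -4.54154607] [-0.56682735 -0.14662314 -0.00153434]
n 1 off mm [  0.3   1.1 -12.6] rot [ 0.0154 -0.0092  0.0012] |t| 0.0126 deg 1.03
[0.406, -0.298, 0.241]
world z in tool [ 0.402  0.015 -0.915]
stop origin [ 0.4069 -0.2734  0.1485] stop z [-0.015 -0.009  1.   ]
```

View pics/hov_s.png

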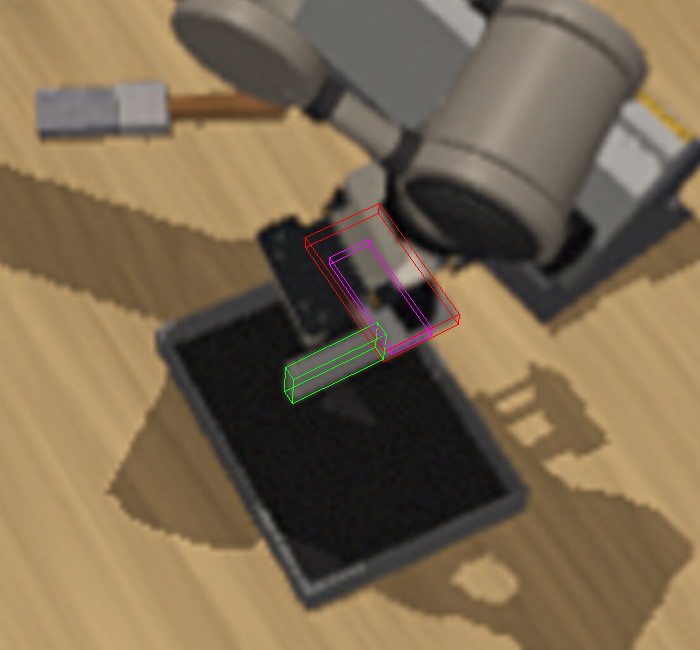

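View pics/hov_t.png

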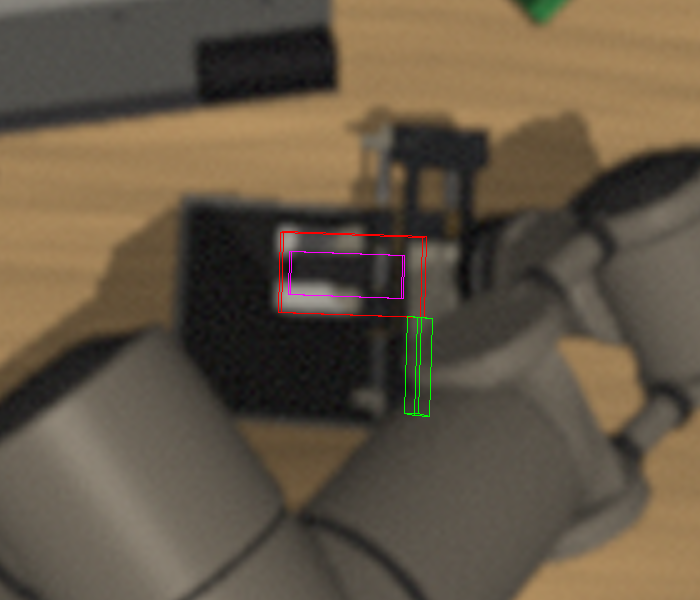

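The overlay of the assumed stop pose matches the arm and saddle in both pictures, so there's no slip, and it sits over the tray. I'll lower it.

```bash
python3 tr.py .030 10
```

```text
14.9 0.021837939419158955 [ 0.26956671  0.36655134 -2.95613046] [-0.48660107 -0.1467036   0.01943643]
n 10 off mm [-5.5 -0.1 10.5] rot [ 0.0015 -0.0013  0.0003] |t| 0.0119 deg 0.12
[0.406, -0.298, 0.111]
world z in tool [ 0.406  0.015 -0.914]
stop origin [ 0.4074 -0.2701  0.1487] stop z [-0.015 -0.013  1.   ]
```

apply_moves:
  motion:
    - {"offset":[-5.5,-0.1,10.5],"rotation":[0.0015,-0.0013,0]}
    - {"offset":[-5.5,-0.1,10.5],"rotation":[0.0015,-0.0013,0]}
    - {"offset":[-5.5,-0.1,10.5],"rotation":[0.0015,-0.0013,0]}
    - {"offset":[-5.5,-0.1,10.5],"rotation":[0.0015,-0.0013,0]}
    - {"offset":[-5.5,-0.1,10.5],"rotation":[0.0015,-0.0013,0]}
    - {"offset":[-5.5,-0.1,10.5],"rotation":[0.0015,-0.0013,0]}
    - {"offset":[-5.5,-0.1,10.5],"rotation":[0.0015,-0.0013,0]}
    - {"offset":[-5.5,-0.1,10.5],"rotation":[0.0015,-0.0013,0]}
    - {"offset":[0,0,0],"rotation":[0,0,0]}

```text
time: 15.65
tool_pos: [0.4087, -0.2876, 0.129]
tool_rot: [3.127, -0.415, 1.583]
contact_force: [-1.1, 1.0, -4.3]
opening: 0.0219
```

```bash
python3 tr.py .021 6 low
```

```text
15.65 0.021854495846902865 [-1.0893007   1.04586102 -4.26727943] [-0.4466599  -0.14637333 -0.02034086]
n 6 off mm [-3.3 -0.4  3.5] rot [ 0.0016 -0.0017  0.0019] |t| 0.0048 deg 0.17
[0.406, -0.298, 0.102]
world z in tool [ 0.403  0.013 -0.915]
stop origin [ 0.4096 -0.2683  0.0485] stop z [-0.013 -0.01   1.   ]
```

View pics/low_s.png

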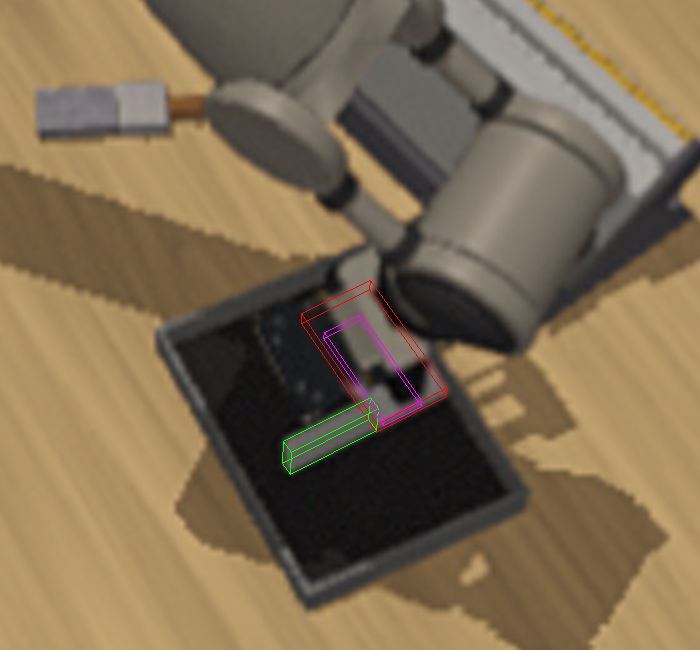

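apply_moves:
  motion:
    - {"offset":[-1.6,-0.4,3.7],"rotation":[0.002,-0.002,0.001]}
    - {"offset":[-1.6,-0.4,3.7],"rotation":[0.002,-0.002,0.001]}
    - {"offset":[-1.6,-0.4,3.7],"rotation":[0.002,-0.002,0.001]}
    - {"offset":[-1.6,-0.4,3.7],"rotation":[0.002,-0.002,0.001]}
    - {"offset":[-1.2,-0.4,2.7],"rotation":[0.002,-0.002,0.001]}
    - {"offset":[0,0,0],"rotation":[0,0,0]}

```text
time: 16.25
tool_pos: [0.4085, -0.2884, 0.1128]
tool_rot: [3.134, -0.399, 1.58]
contact_force: [0.4, 0.1, -4.6]
opening: 0.0219
```

```bash
python3 tr.py .021 4
```

```text
16.25 0.0219448002890395 [ 0.36362725  0.0593161  -4.55442555] [-0.49204428 -0.08764005 -0.00973457]
n 4 off mm [-3.2 -0.5  1.7] rot [0.0011 0.0015 0.0022] |t| 0.0036 deg 0.16
[0.406, -0.298, 0.102]
world z in tool [ 0.388  0.007 -0.921]
stop origin [ 0.409  -0.2704  0.032 ] stop z [-0.007  0.006  1.   ]
```

apply_moves:
  motion:
    - {"offset":[-0.8,0,1.9],"rotation":[0.001,0.0015,0]}
    - {"offset":[-0.8,0,1.9],"rotation":[0.001,0.0015,0]}
    - {"offset":[-0.8,0,1.9],"rotation":[0.001,0.0015,0]}
    - {"offset":[-0.8,0,1.9],"rotation":[0.001,0.0015,0]}
    - {"offset":[0,0,0],"rotation":[0,0,0]}

```text
time: 16.67
tool_pos: [0.4086, -0.2886, 0.1038]
tool_rot: [3.138, -0.405, 1.58]
contact_force: [-0.2, 0.0, -3.5]
opening: 0.022
```

```bash
python3 tr.py .021 4
```

```text
16.6667 0.022002653113360148 [-0.20623214  0.01515135 -3.45078778] [-0.4657229  -0.11831065  0.00930279]
n 4 off mm [-2.3 -0.5 -0.4] rot [ 0.     -0.0001  0.0022] |t| 0.0024 deg 0.12
[0.406, -0.298, 0.102]
world z in tool [ 0.394  0.004 -0.919]
stop origin [ 0.4088 -0.27    0.0231] stop z [-0.004 -0.     1.   ]
```

apply_moves:
  motion:
    - {"offset":[-0.4,0,1],"rotation":[0,0,0]}
    - {"offset":[-0.4,0,1],"rotation":[0,0,0]}
    - {"offset":[0,0,0],"rotation":[0,0,0]}

```text
time: 16.92
tool_pos: [0.4088, -0.2887, 0.1014]
tool_rot: [3.138, -0.405, 1.58]
contact_force: [0.8, 0.2, -2.9]
opening: 0.0216
```

```bash
python3 tr.py .021 4
```

```text
16.9167 0.021604559131000425 [ 0.8037503   0.1878152  -2.89654481] [-0.43484778 -0.11457191 -0.01201646]
n 4 off mm [-2.  -0.6 -0.9] rot [ 0.0001 -0.0001  0.0022] |t| 0.0023 deg 0.12
[0.406, -0.298, 0.102]
world z in tool [ 0.394  0.004 -0.919]
stop origin [ 0.4089 -0.2701  0.0207] stop z [-0.004 -0.     1.   ]
```

apply_moves:
  motion:
    - {"offset":[-0.4,0,0.9],"rotation":[0,0,0]}
    - {"offset":[0,0,0],"rotation":[0,0,0]}

```text
time: 17.08
tool_pos: [0.4089, -0.2887, 0.1016]
tool_rot: [3.137, -0.405, 1.581]
contact_force: [-0.3, -0.4, -3.8]
opening: 0.022
```

```bash
python3 tr.py .021 4
```

```text
17.0833 0.021951763454838607 [-0.34272976 -0.43363681 -3.7972474 ] [-0.52147974 -0.1689747   0.01167208]
n 4 off mm [-2.  -0.6 -0.9] rot [ 0.0002 -0.0001  0.0023] |t| 0.0023 deg 0.13
[0.406, -0.298, 0.102]
world z in tool [ 0.394  0.004 -0.919]
stop origin [ 0.4091 -0.2701  0.0209] stop z [-0.004 -0.     1.   ]
```

apply_moves:
  motion:
    - {"offset":[-0.4,0,1],"rotation":[0,0,0]}
    - {"offset":[-0.4,0,1],"rotation":[0,0,0]}

```text
time: 17.25
tool_pos: [0.4091, -0.2886, 0.1012]
tool_rot: [3.136, -0.405, 1.581]
contact_force: [-3.1, 0.3, 11.8]
opening: 0.0218
```

```bash
python3 tr.py .021 4
```

```text
17.25 0.02183099165829278 [-3.05211254  0.33818952 11.80635311] [0.12845757 0.69268521 0.11846806]
n 4 off mm [-2.  -0.7 -1. ] rot [ 0.0004 -0.0001  0.0024] |t| 0.0023 deg 0.14
[0.406, -0.298, 0.102]
world z in tool [ 0.394  0.005 -0.919]
stop origin [ 0.4094 -0.2701  0.0205] stop z [-0.005 -0.001  1.   ]
```

The foot has made contact, with the force going from -4 N to +12 N at the expected height. I'll relax the push and open.

apply_moves:
  motion:
    - {"offset":[0,0,0],"rotation":[0,0,0]}
    - {"offset":[0.1,0,-0.2],"rotation":[0,0,0]}
    - {"offset":[0,0,0],"rotation":[0,0,0]}

```text
time: 17.5
tool_pos: [0.4091, -0.2889, 0.1017]
tool_rot: [3.135, -0.404, 1.581]
contact_force: [0.8, 0.3, -4.8]
opening: 0.0215
```

apply_moves:
  motion:
    - {"offset":[0,0,0],"rotation":[0,0,0]}
    - {"offset":[0,0,0],"rotation":[0,0,0]}
    - {"offset":[0,0,0],"rotation":[0,0,0]}
    - {"offset":[0,0,0],"rotation":[0,0,0]}
    - {"offset":[0,0,0],"rotation":[0,0,0]}
    - {"offset":[0,0,0],"rotation":[0,0,0]}
    - {"offset":[0,0,0],"rotation":[0,0,0]}
    - {"offset":[0,0,0],"rotation":[0,0,0]}
  grip: 0.5

```text
time: 18.17
tool_pos: [0.4097, -0.289, 0.1021]
tool_rot: [3.134, -0.404, 1.582]
contact_force: [-0.7, 0.2, 0.2]
opening: 0.0457
```

```bash
python3 tr.py .021 4 rel
python3 - <<'E'
from h import *
A=cur(); B=A.copy(); B[:3,3]-=A[:3,2]*.1; C=B.copy(); C[2,3]+=.1; print(B[:3,3],C[:3,3])
q=observe()["qpos"]; print(ik(B,q)[0].round(2),ik(C,q)[0].round(2))
E
```

```text
18.1667 0.04566981249727822 [-0.68316382  0.21354038  0.20421274] [-0.20546781 -0.10829299 -0.02017953]
n 4 off mm [-2.  -0.8 -0.7] rot [0.0009 0.0002 0.0025] |t| 0.0023 deg 0.15
[0.406, -0.298, 0.102]
world z in tool [ 0.393  0.007 -0.919]
stop origin [ 0.4101 -0.2705  0.0214] stop z [-0.007  0.001  1.   ]
[ 0.40932967 -0.32827945  0.19403205] [ 0.40932967 -0.32827945  0.29403205]
[-0.94  0.57  1.49  0.24  1.41 -1.03] [-0.94  0.48  1.36  0.24  1.63 -0.97]
```

View pics/rel_s.png

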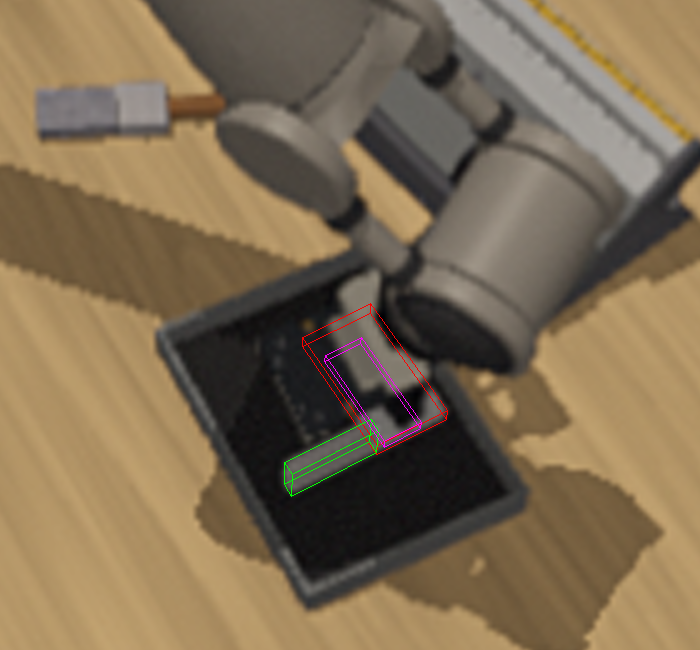

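The stop is upright at the predicted pose and the force is about 0. I'll retreat along the fingers.

apply_moves:
  motion:
    - {"offset":[0,0,-4],"rotation":[0,0,0]}
    - {"offset":[0,0,-8],"rotation":[0,0,0]}
    - {"offset":[0,0,-12],"rotation":[0,0,0]}
    - {"offset":[0,0,-15],"rotation":[0,0,0]}
    - {"offset":[0,0,-20],"rotation":[0,0,0]}
    - {"offset":[0,0,-20],"rotation":[0,0,0]}
    - {"offset":[0,0,-20],"rotation":[0,0,0]}
    - {"offset":[5,0,-20],"rotation":[0,0,0]}
    - {"offset":[5,0,-20],"rotation":[0,0,0]}
    - {"offset":[0,0,0],"rotation":[0,0,0]}

```text
time: 19.1
tool_pos: [0.4083, -0.338, 0.2444]
tool_rot: [3.136, -0.404, 1.581]
contact_force: [0.7, 0.1, 1.3]
opening: 0.046
```

Run:
```python
from h import *
s=observe(); print(s["contact_force"])
p=read_camera("side"); save(p,"end_s.png",(140,90,400,300),3)
print([(d["location"].round(3) if hasattr(d["location"],"round") else d["location"],d["score"]) for q in("stop","stop_foot","stop_grip") for d in tip_of(q,p)])
p=read_camera("top"); save(p,"end_t.png",(140,100,400,280),3)
```

```text
[0.67823559 0.1085125  1.3440235 ]
[([0.4087, -0.2722, 0.0229], 0.9), ([0.675, 0.435, 0.0179], 0.85), ([0.6567, -0.455, 0.0167], 0.59), ([0.4065, -0.2709, 0.0059], 0.93), ([0.6627, -0.4521, -0.0015], 0.86), ([0.6744, 0.4359, 0.0028], 0.75), ([0.4086, -0.2659, 0.0568], 0.8), ([0.6586, -0.4565, 0.0522], 0.75), ([0.6718, 0.4429, 0.0565], 0.66)]
```

View pics/end_s.png

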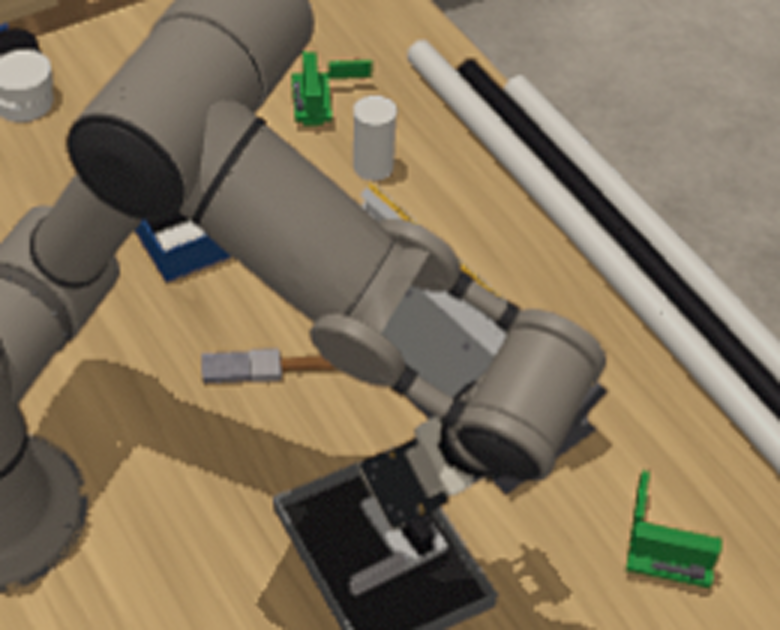

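View pics/end_t.png

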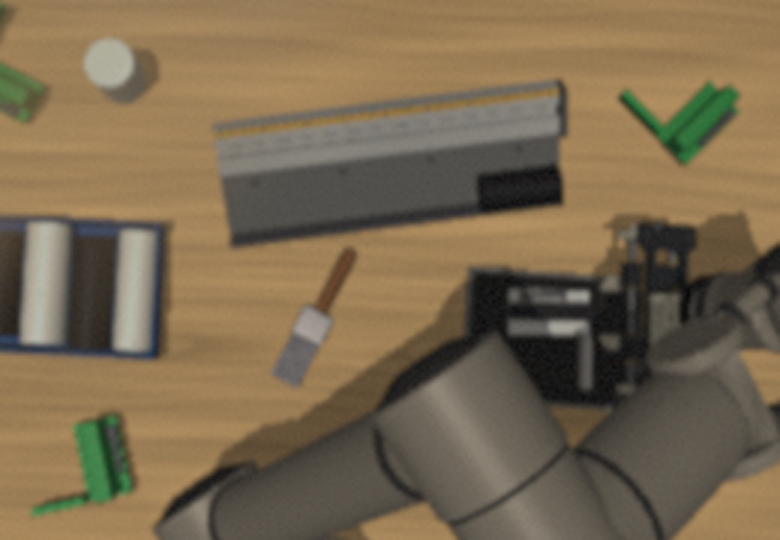

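The stop stands upright in the tray, with its arm at top (588,360). The gauge is empty, and the black rod (520,187), white rod (110,62) and brush (310,320) are where they were. Handing in.

```bash
python3 -c "
from cell import *
print(hand_in())"
```

```text
the job is handed in; nothing more can be done
None
```

I slid the length stop along its track to the open end and out, about 68 mm past the end face. I then lifted it off and set it down upright on its foot in the grey tray. The job was handed in at about 19.5 s of the 48 s allowed.

- **Grip:** With the tool square to the rib, joint 5 would have gone below its range late in the slide. I leaned the gripper 0.4 rad within the rib's plane instead, which kept the pads flat on the rib.
- **Forces:** The readings between moves showed about 6 N or less along the track, and about 12 N at most when the foot touched the tray floor.
- **Stop in the tray:** The network puts the foot at z ≈ 6 mm, the origin at 23 mm and the grip at 57 mm. These agree with an upright stop on a floor at 4 to 5 mm.
- **Everything else:** In the pictures both rods, the brush and the green look-alikes appear unmoved, and the gripper is well clear of the stop. The middle of the brush was partly hidden by the arm in the side view, but it shows fully in the top view.

No check failed. One reading disagreed slightly: just before I released the grip, the force was back at the stop's full weight, so the foot may have been a fraction of a millimetre off the floor. The position readings changed by less than 1 mm over those moves.

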